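Jack up the trim press and hold it

ROBOT

A 7-joint arm with a two-finger parallel gripper is mounted at the origin on a cart in front of the work surface, level with it; the furniture and walls round the work are solid. World frame = base frame: x ahead of the robot, y to its left, z up, the work surface at z = 0. Lengths are in m, angles in rad, forces in N, time in s.
With the tool pointing down it reaches from about 0.4 to 0.875 m from the base axis. Payload 6.5 kg.
Tool frame: the origin (TCP) lies at the very end of the fingers, on their centre line; the grasp point (between the pads) lies arm.grip_point_offset behind it (arm.grip_point_offset is the distance from the TCP to the grasp point, in m); z points along the fingers, y is the line along which they close (so a half turn about z gives the same grasp; the last joint's range is limited). The gripper opens to 88 mm and grips with 3 to 60 N. Pads are 18 mm wide; open, the fingers measure 123 mm over their backs; the gripper's body (75 mm by 187 mm) begins 45 mm behind the grasp point.
Start: joints at [-1.289, 0.536, -0.004, 1.538, 0.003, 1.067, -0.071], TCP at [0.222, 0.611, 0.239] pointing down, gripper open.
Joint ranges: [-2.7, 2.7], [-0.37, 2.16], [-1.27, 1.26], [0.24, 2.4], [-1.31, 4.45], [0.19, 1.91], [-2.76, 2.76]. Speed limits (rad/s): [2.39, 2.39, 3.14, 3.14, 3.14, 3.14, 3.14].

INTERFACE

Orientations are given as a 3x3 rotation matrix whose columns are the frame's x, y, z axes.
In Python, from station import telemetry, imaging, ticket, recognise, arm gives the robot as it stands. The module is installed in compiled form; this text tells all that it offers.
- The arm moves only by the shell command python3 -m jog 'ROWS' [FORCE]. ROWS is JSON, a list of rows, each an object with "travel": the shift along the tool's x, y, z in m, a list of three; "delta_rot": the turn, a rotation vector about the tool's x, y, z in degrees, a list of three; "gripper": the finger opening in m, from 0 to 0.0881. In form: [{"travel": [x, y, z], "delta_rot": [ax, ay, az], "gripper": gripper}, ...]. A call has 1 to 20 rows; each row is the pose to reach, as a shift and turn from the pose commanded when the call began, along the tool's axes at that moment; what a row does not reach only later rows make up. A row lasts 1/8 s, in which the tool goes at most 62.5 mm and 10.7 degrees, less where a joint would pass 70% of its speed; a pose out of reach is approached as far as the arm can. A call with a gripper value outside its range is refused whole. The fingers move at their own pace and stop on an object; FORCE is the grip in N (left out, the last holds). Time passes only in rows, so rows that repeat a pose let the fingers close. It gives the time, the measured TCP pose, the force, the opening and the grip force at its end, in the units of the state.
- telemetry.sense(): the state, without advancing time (a new reading comes with each control period).
- imaging.read_camera(name): name is "scene" or "side" or "wrist"; returns a dict with "img" (400x640x3 uint8, red, green, blue), "intrinsics" (3x3 intrinsics, pixels), "D" ([k1, k2, p1, p2, k3] as OpenCV has them; the pictures are not rectified), "origin" and "attitude" of the camera in the world. Camera axes: x right, y down, z forward; pixel columns grow to the right and rows downward; lengths in m; the calibration is good to about 2 mm. A picture is of the moment at which its call begins. There is no depth.
- ticket.close_job(): hands the job in; it is judged then, once.
Trained networks look in the newest picture that a camera, given by its name, has taken for a name from the list of things; names that differ only in an ending like _2 or _b are one class to them, and where a whole thing is asked for, a point or a joint stands for the part that bears it (a point fixed in the world has none). Each returns a list of dicts, best first, with "p" (0 to 1); they miss things now and then, are a little off and sometimes report something else, mostly with a low value. They report only what shows in the picture. A call takes as long as a camera call.
- recognise(camera, name): "centre" ([column, row] in pixels, amid what is visible of it).
The state is a dict: "time": time; "joints": joint angles; "qd": joint speeds; "joint_torque": joint torques, N m; "tcp_pos": TCP position; "eef_rot": TCP orientation; "contact_force": force on the tool from outside, world axes, zero at the start; "ft_torque": the same for the moment, N m; "grip_width": finger opening in m; "gripper_force": force on a finger pad.
Only numpy, scipy, OpenCV 4.12 (cv2) and the standard library are available. Lean on these libraries where they do the work, as an engineer would, in place of code of your own. Each camera call takes 0.05 s, during which the arm holds its last target. There are 200 camera calls.

TASK

A glued speaker grille is stuck under the weighted arm of the trim press. Lift the little red jack up and off its hanger, set it upright on the bench with its saddle centred under the yellow lift point of the press arm, then push the pump handle almost fully down so that the jack raises the arm, and finish while still holding the handle down with the arm up; do not raise the arm with the robot itself, and leave the clip tin and the orange pry tool alone.

Things in the scene. Friction and masses are not known exactly. Their poses are not given: they have to be found in the camera images.
- jack: small red lever jack, loose, 0.7 kg; origin under its base plate below the grip, +x to the saddle, z up. Plate 64 mm wide, x -125 to +105 mm. Saddle column radius 21 mm at x +75. Carrying bail: rod 8 mm thick along x at z 101 to 109 mm on legs at x -28 and +28, grip block on top. At the start it hangs upright by the rod on the hanger's tines, base 30 mm above the bench.
- grip_block (a point): grip point of the jack's upright black rubber block, at jack x 0, y 0, z 138 mm; block 16 mm thick along the jack's y (pinch across this), 40 mm long along x, z 107 to 161 mm. The jack balances under it.
- saddle_top (a point): centre of the top face of the jack's round saddle (36 mm across); at jack x +75, y 0 mm, 50 mm above the underside when the handle is up; rises 36 mm with a full stroke
- handle_bar (a point): centre of the black crossbar (20 mm thick, 64 mm long along the jack's y) at the end of the pump handle; push it down from above. It moves in an arc of radius 110 mm about the pivot at jack x -40, z 36 mm: handle up, it is at jack x -130, z 99 mm; fully down, at x -150, z 46 mm.
- jack_handle (a joint): pump handle angle: 0 = up (35 degrees above level), 0.52 rad = fully down. One stroke is enough: the saddle rises 70 mm per rad, meets the lift pad at about 0.19 rad. A spring returns the handle when let go, so it must be held; pushing takes 1 to 3 N before the saddle meets the pad, 6 to 12 N after.
- hanger: fixed grey stand; origin on the bench below the hung jack's rod, axes parallel to the hung jack's. Pillar 70 mm wide at y +68 to +80, 138 mm high. Two tines, 8 mm thick, at x -15 and +15 run towards -y at z 123 to 131, tips turned up (y -26 to -30, z to 138). To unhook: raise the jack 15 mm or more, then carry it over 40 mm towards the hanger's -y.
- press: fixed trim press, front (-x) to the robot; origin on the bench straight below the lift point at rest. Plywood bed 160 x 240 x 18 mm, x +53 to +213, y -120 to +120. Blue weighted arm up to 102 mm high, hinged at x +199, z 76; its tab, 60 mm wide, z 66 to 76, juts over bare bench in front of the bed, x -18 to +53. Slide the jack in under the tab from the front, its +x along the press's +x.
- lift_point (a point): centre of the underside of the yellow lift pad below the press arm's tab, marked on top by a yellow disc with a black dot; at press x 0, y 0, 63 mm above the bench at rest; the pad is 30 mm across. It rises when the arm is raised.
- clip_tin: round grey tin of clips, 68 mm across, 48 mm high, loose bystander; origin at the centre of its underside
- pry_tool: orange pry tool, 28 x 195 x 9 mm, lying loose, bystander; origin at the centre of its underside

How it is judged:
On the way, in this order (a step that is already met when the one before it is completed fails the run):
1. the jack is lifted off the hanger: clear of the tines, not touching the hanger (horizontal distance between jack and hanger above 0.04 m and contact force between jack and hanger below 0.1 N and angle between jack's own z axis and vertical below 0.3 rad and value of joint jack_handle below 0.1 rad), for 0.2 s.
2. the jack stands on the bench with its saddle centred under the lift point, the press arm still down (horizontal distance between saddle_top and lift_point below 0.015 m and height (world z) of jack below 0.003 m and angle between jack's own z axis and vertical below 0.04 rad and height (world z) of lift_point below 0.066 m and value of joint jack_handle below 0.15 rad), for 0.2 s.
At the end, for the whole second after the job is handed in: Robot still pressing the handle (over 0.40 rad down); lift point over 75 mm above the bench, carried by the jack (over 2 N), not by the robot; saddle within 17 mm of the lift point from above (15 mm before pumping); jack flat on the bench (under 0.05 rad), at rest, off the hanger (value of joint jack_handle above 0.4 rad and height (world z) of lift_point above 0.075 m and horizontal distance between saddle_top and lift_point below 0.017 m and contact force between jack and press above 2 N and contact force between each of the arm, the fingers and press below 0.5 N and contact force between any of the fingers, the arm and jack above 1 N and height (world z) of jack below 0.004 m and angle between jack's own z axis and vertical below 0.05 rad and linear speed of jack below 0.02 m/s and contact force between jack and hanger below 0.1 N); the arm keeps its last pose, push and grip.
It fails at once if the clip tin or pry tool is moved by more than 3 cm (distance of any of clip_tin, pry_tool from where it was at the start of the episode above 0.03 m).
It fails at once if the jack is tipped over (angle between jack's own z axis and vertical above 0.7 rad).
It fails at once if the robot itself raises the press arm (height (world z) of lift_point above 0.066 m and contact force between any of the fingers, the arm and press above 1 N).
It also fails if it takes over 67 s, if anything falls off the work surface, if the arm or the gripper's body presses on something with over 40 N, if the wrist force passes 120 N, or if a joint passes its speed limit or range.

## Working session

There is one attempt and no reset: what is moved stays moved. The work goes in short steps, Python scripts to look and compute and a shell command to move; the robot and the scene stay as the last step left them, time stands still between calls to the robot, and variables do not carry over. Pictures are saved under pics/ and viewed, at most 10 in all, crops included, and the job is handed in when it is done.

```bash
mkdir -p pics
cat > h.py <<'E'
import numpy as np, cv2
from station import telemetry, imaging, ticket, recognise, arm
def ray(c,px):
    u=cv2.undistortPoints(np.array([[px]],float),np.array(c["intrinsics"]),np.array(c["D"]))[0,0]
    return np.array(c["origin"]),np.array(c["attitude"])@np.array([u[0],u[1],1.])
def atz(c,px,z):
    o,d=ray(c,px); return o+d*(z-o[2])/d[2]
def proj(c,P):
    R=np.array(c["attitude"]);t=-R.T@np.array(c["origin"])
    return cv2.projectPoints(np.array(P,float).reshape(-1,3),cv2.Rodrigues(R.T)[0],t,np.array(c["intrinsics"]),np.array(c["D"]))[0][:,0]
def tri(rs):
    A=0;b=0
    for o,d in rs:
        d=d/np.linalg.norm(d);M=np.eye(3)-np.outer(d,d);A=A+M;b=b+M@o
    return np.linalg.solve(A,b)
E
python3 - <<'E'
from h import *
print(arm.grip_point_offset); s=telemetry.sense(); print(s["tcp_pos"],np.round(s["eef_rot"],3).tolist())
ims=[]
C={}
for n in ["scene","side","wrist"]:
    c=imaging.read_camera(n);C[n]=c; ims.append(c["img"]); cv2.imwrite(f"pics/{n}0.png",c["img"][:,:,::-1])
    print(n,np.round(c["origin"],3),np.round(np.array(c["attitude"])[:,2],2))
z=dict(grip_block=.168,saddle_top=.08,handle_bar=.129,lift_point=.077,jack=.08,hanger=.07,press=.05,clip_tin=.024,pry_tool=.005)
for k in z:
    for n in ["scene","side"]:
        for r in recognise(n,k)[:2]: print(k,n,np.round(r["centre"]),round(r["p"],2),np.round(atz(C[n],r["centre"],z[k]),3))
E
```

```text
0.0187
[0.22131901 0.61052342 0.23785663] [[-0.94, 0.341, -0.0], [0.341, 0.94, -0.002], [-0.0, -0.002, -1.0]]
scene [-0.341 -0.667  0.852] [ 0.66  0.51 -0.54]
side [ 0.4   -0.91   0.909] [ 0.1   0.76 -0.64]
wrist [0.143 0.639 0.384] [ 0.3  -0.11 -0.95]
grip_block scene [244. 208.] 0.97 [0.341 0.112 0.168]
grip_block scene [263. 175.] 0.23 [0.51  0.196 0.168]
grip_block side [299. 184.] 0.86 [0.448 0.096 0.168]
grip_block side [320. 185.] 0.67 [0.518 0.079 0.168]
saddle_top scene [268. 196.] 0.45 [0.527 0.199 0.08 ]
saddle_top side [321. 182.] 0.48 [0.536 0.21  0.08 ]
handle_bar scene [217. 206.] 0.78 [0.334 0.225 0.129]
handle_bar side [273. 174.] 0.67 [0.359 0.223 0.129]
lift_point scene [391. 295.] 0.69 [ 0.382 -0.352  0.077]
lift_point scene [374. 193.] 0.62 [ 0.765 -0.07   0.077]
lift_point side [412. 226.] 0.68 [ 0.804 -0.07   0.077]
jack scene [243. 208.] 0.68 [0.426 0.215 0.08 ]
jack side [300. 183.] 0.98 [0.458 0.221 0.08 ]
hanger scene [241. 204.] 0.97 [0.444 0.245 0.07 ]
hanger scene [391. 297.] 0.43 [ 0.38  -0.352  0.07 ]
hanger side [302. 196.] 0.72 [0.46  0.151 0.07 ]
hanger side [407. 227.] 0.21 [ 0.79  -0.066  0.07 ]
press scene [380. 194.] 0.95 [ 0.81  -0.071  0.05 ]
press side [408. 228.] 0.69 [ 0.799 -0.049  0.05 ]
clip_tin scene [263. 173.] 0.71 [0.702 0.39  0.024]
clip_tin scene [249. 206.] 0.57 [0.501 0.269 0.024]
clip_tin side [348. 162.] 0.76 [0.686 0.419 0.024]
pry_tool scene [390. 296.] 0.68 [ 0.442 -0.321  0.005]
pry_tool side [320. 314.] 0.66 [ 0.464 -0.312  0.005]
pry_tool side [351. 165.] 0.39 [0.697 0.423 0.005]
```

Run:
```python
import cv2,numpy as np
a=cv2.imread("pics/scene0.png")[130:330,170:470];b=cv2.imread("pics/side0.png")[120:330,230:470]
a=cv2.resize(a,(800,533),interpolation=cv2.INTER_CUBIC);cv2.imwrite("pics/a.png",a)
cv2.imwrite("pics/b.png",cv2.resize(b,(685,600),interpolation=cv2.INTER_CUBIC))
```

```text
(no output)
```

View pics/a.png

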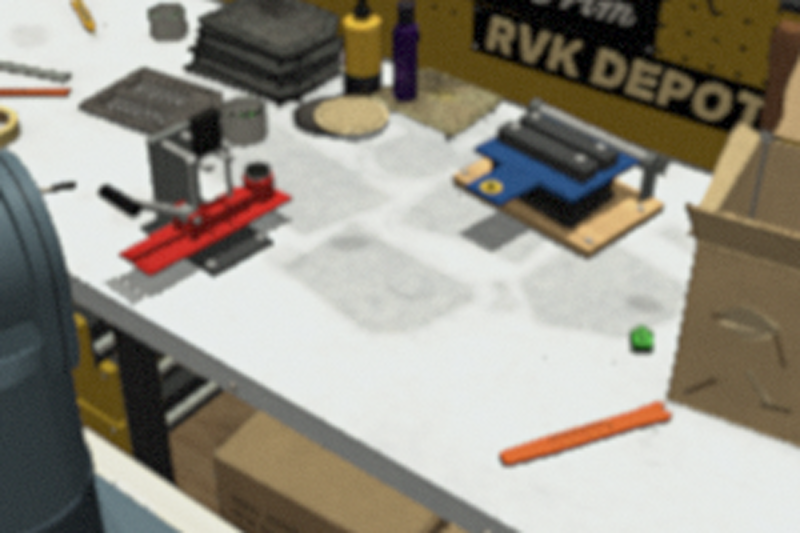

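View pics/b.png

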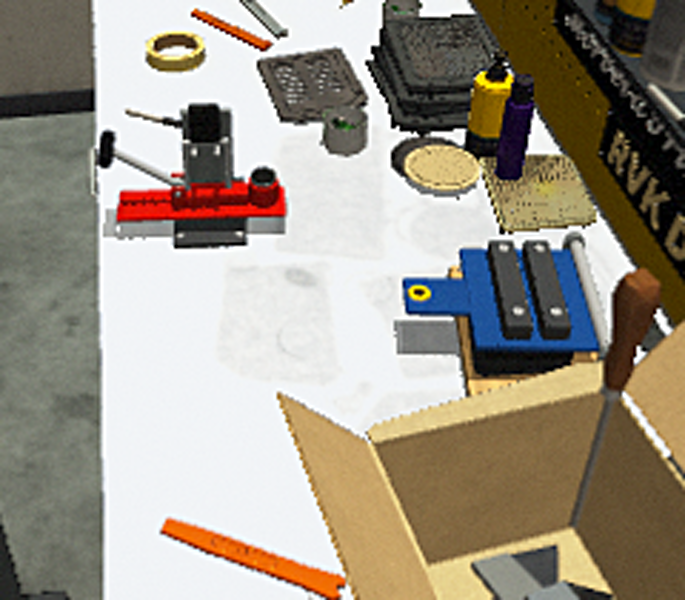

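Both views show the jack hanging left of centre: block at scene (247,179) / side (301,161), bar at (213,204)/(267,173), saddle at (266,193)/(322,181). The yellow disc is at scene (354,200) / side (377,223). The network's `grip_block` and `lift_point` centres are off, so I'll triangulate from these points instead.

Run:
```python
from h import *
A=imaging.read_camera("scene");B=imaging.read_camera("side")
for n,p,q in [("block",(247,179),(301,161)),("bar",(213,204),(266.8,172.6)),("saddle",(266.4,193),(322,181.3)),("disc",(353.8,200),(377.2,222.7))]:
    X=tri([ray(A,p),ray(B,q)]);print(n,X.round(3),(proj(A,X)-p).round(1),(proj(B,X)-q).round(1))
g=lambda q,z:atz(B,q,z).round(3)
px=lambda x,y:(230+x/2.854,120+y/2.854)
# tab front-left/right & arm edges at z .076, plate corners z .03ish
for q in [(405,278),(404,308),(470,281),(470,314),(465,250),(472,345)]: print("tab",g(px(*q),.076))
for q in [(118,194),(118,219),(285,185),(285,212)]: print("plate",g(px(*q),.038))
s=telemetry.sense();print(s["time"])
```

```text
block [0.466 0.228 0.168] [[-0.5 -1.2]] [[-0.   1.1]]
bar [0.337 0.246 0.125] [[0.3 0.7]] [[ 0.  -0.7]]
saddle [0.542 0.22  0.077] [[-0.1 -0.2]] [[-0.   0.2]]
disc [ 0.695 -0.035  0.072] [[-0.1 -0.2]] [[-0.   0.2]]
tab [ 0.683 -0.009  0.076]
tab [ 0.669 -0.06   0.076]
tab [ 0.758 -0.026  0.076]
tab [ 0.741 -0.081  0.076]
tab [0.768 0.03  0.076]
tab [ 0.73  -0.129  0.076]
plate [0.345 0.26  0.038]
plate [0.344 0.204 0.038]
plate [0.577 0.246 0.038]
plate [0.568 0.186 0.038]
1.15
```

```bash
R='{"travel":[-0.361,-0.276,-0.03],"delta_rot":[0,0,-12.8],"gripper":0.06}'; python3 -m jog '[{"travel":[-0.06,-0.046,-0.03],"delta_rot":[0,0,-3],"gripper":0.06},{"travel":[-0.11,-0.084,-0.03],"delta_rot":[0,0,-6],"gripper":0.06},{"travel":[-0.16,-0.122,-0.03],"delta_rot":[0,0,-9],"gripper":0.06},{"travel":[-0.21,-0.16,-0.03],"delta_rot":[0,0,-12.8],"gripper":0.06},{"travel":[-0.26,-0.199,-0.03],"delta_rot":[0,0,-12.8],"gripper":0.06},{"travel":[-0.31,-0.237,-0.03],"delta_rot":[0,0,-12.8],"gripper":0.06},{"travel":[-0.361,-0.276,-0.03],"delta_rot":[0,0,-12.8],"gripper":0.06},{"travel":[-0.361,-0.276,-0.03],"delta_rot":[0,0,-12.8],"gripper":0.06},{"travel":[-0.361,-0.276,-0.03],"delta_rot":[0,0,-12.8],"gripper":0.06},{"travel":[-0.361,-0.276,-0.03],"delta_rot":[0,0,-12.8],"gripper":0.06}]' 30
python3 - <<'E'
from h import *
s=telemetry.sense();print(s["tcp_pos"],np.round(s["eef_rot"],3).tolist(),s["time"])
c=imaging.read_camera("wrist");cv2.imwrite("pics/w1.png",c["img"][:,:,::-1])
print(proj(c,[[.466,.228,.19]]).round(0))
for k in ["grip_block","handle_bar","saddle_top"]:
    z=dict(grip_block=.19,handle_bar=.135,saddle_top=.08)[k]
    for r in recognise("wrist",k)[:1]: print(k,np.round(r["centre"]),round(r["p"],2),atz(c,r["centre"],z).round(3))
E
```

```text
time: 2.4
tcp_pos: [0.466, 0.2302, 0.2687]
eef_rot: [[-0.993, 0.122, -0.0], [0.122, 0.993, 0.001], [0.0, 0.001, -1.0]]
contact_force: [-1.5, -0.4, 0.0]
grip_width: 0.0599
gripper_force: 0.0
[0.46603732 0.23016827 0.26872659] [[-0.993, 0.122, -0.0], [0.122, 0.993, 0.001], [0.0, 0.001, -1.0]] 2.4
[[314. 210.]]
grip_block [316. 108.] 0.85 [0.4   0.238 0.19 ]
handle_bar [308.  23.] 0.58 [0.345 0.239 0.135]
saddle_top [319. 242.] 0.95 [0.543 0.223 0.08 ]
```

View pics/w1.png

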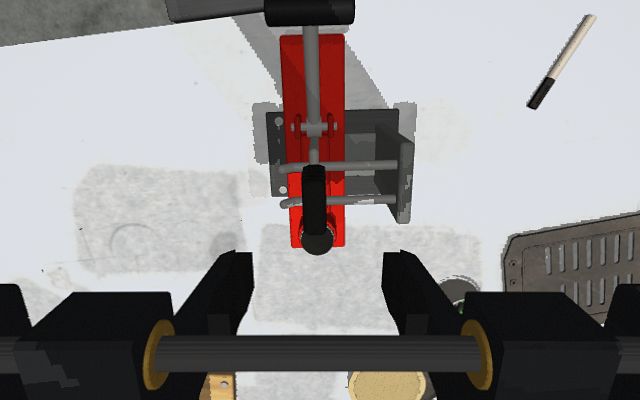

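The wrist view shows the jack lined up with the image. The block is at about (314,200), the saddle at (318,240), and the plate runs from (313,36) to (318,246) along its centre, with the pillar on the right.

```bash
python3 - <<'E'
from h import *
c=imaging.read_camera("wrist")
for z,P in [(.036,[(281,36),(344,36),(291,246),(345,246)]),(.191,[(303,200),(326,200),(303,190),(326,190)]),(.135,[(265,12),(354,12)]),(.138,[(410,135),(410,222),(282,170),(284,205)])]:
    for p in P: print(z,p,atz(c,p,z).round(4))
def f(x,y,a):
    t=np.radians(a);r=lambda u,v,w:[x+u*np.cos(t)-v*np.sin(t),y+u*np.sin(t)+v*np.cos(t),w]
    return proj(c,[r(-.125,.032,.036),r(-.125,-.032,.036),r(-.02,.008,.191),r(-.02,-.008,.191),r(.02,.008,.191),r(.02,-.008,.191),r(-.02,.008,.137),r(-.02,-.008,.137),r(.105,0,.036)]).round(0).tolist()
for a in (-5,-7): print(f(.466,.229,a))
E
python3 - <<'E'
import cv2
i=cv2.imread("pics/w1.png")[130:260,250:430];cv2.imwrite("pics/w1c.png",cv2.resize(i,None,fx=4.4,fy=4.4,interpolation=cv2.INTER_CUBIC))
E
```

```text
0.036 (281, 36) [0.3401 0.2098 0.036 ]
0.036 (344, 36) [0.3475 0.2706 0.036 ]
0.036 (291, 246) [0.5649 0.1864 0.036 ]
0.036 (345, 246) [0.5727 0.2497 0.036 ]
0.191 (303, 200) [0.458  0.2213 0.191 ]
0.191 (326, 200) [0.4599 0.2365 0.191 ]
0.191 (303, 190) [0.4511 0.2222 0.191 ]
0.191 (326, 190) [0.4529 0.2373 0.191 ]
0.135 (265, 12) [0.3348 0.2089 0.135 ]
0.135 (354, 12) [0.3424 0.2711 0.135 ]
0.138 (410, 135) [0.433  0.3064 0.138 ]
0.138 (410, 222) [0.5061 0.3036 0.138 ]
0.138 (282, 170) [0.4484 0.2035 0.138 ]
0.138 (284, 205) [0.4781 0.2006 0.138 ]
[[345.0, 32.0], [279.0, 35.0], [327.0, 181.0], [303.0, 182.0], [329.0, 237.0], [305.0, 237.0], [325.0, 162.0], [305.0, 163.0], [320.0, 247.0]]
[[349.0, 33.0], [283.0, 33.0], [328.0, 181.0], [304.0, 181.0], [328.0, 237.0], [304.0, 237.0], [326.0, 163.0], [306.0, 163.0], [317.0, 247.0]]
```

View pics/w1c.png

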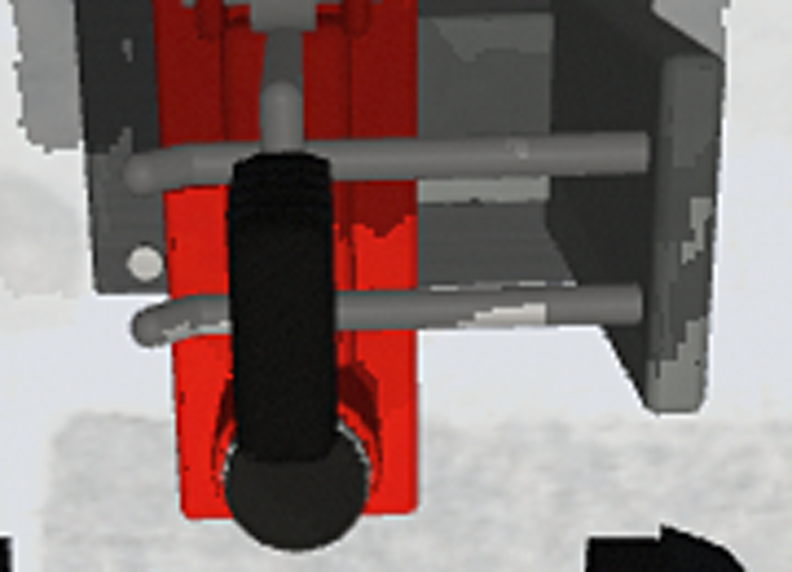

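The block fits the model at (0.466, 0.228) with a yaw of -6°. Descending to grasp.

```bash
python3 -m jog '[{"travel":[0,-0.002,0.05],"delta_rot":[0,0,-1],"gripper":0.06},{"travel":[0,-0.002,0.09],"delta_rot":[0,0,-1],"gripper":0.06},{"travel":[0,-0.002,0.12],"delta_rot":[0,0,-1],"gripper":0.06},{"travel":[0,-0.002,0.12],"delta_rot":[0,0,-1],"gripper":0.06},{"travel":[0,-0.002,0.12],"delta_rot":[0,0,-1],"gripper":0.0},{"travel":[0,-0.002,0.12],"delta_rot":[0,0,-1],"gripper":0.0},{"travel":[0,-0.002,0.12],"delta_rot":[0,0,-1],"gripper":0.0},{"travel":[0,-0.002,0.12],"delta_rot":[0,0,-1],"gripper":0.0},{"travel":[0,-0.002,0.12],"delta_rot":[0,0,-1],"gripper":0.0},{"travel":[0,-0.002,0.12],"delta_rot":[0,0,-1],"gripper":0.0}]' 40
```

```text
time: 3.9
tcp_pos: [0.4669, 0.2269, 0.1491]
eef_rot: [[-0.994, 0.107, 0.001], [0.107, 0.994, 0.001], [-0.001, 0.001, -1.0]]
contact_force: [0.3, 0.3, 2.6]
grip_width: 0.0157
gripper_force: 39.9
```

```bash
python3 -m jog '[{"travel":[0,0,-0.01],"delta_rot":[0,0,0],"gripper":0.0},{"travel":[0,0,-0.02],"delta_rot":[0,0,0],"gripper":0.0},{"travel":[0,0,-0.03],"delta_rot":[0,0,0],"gripper":0.0},{"travel":[0,0,-0.03],"delta_rot":[0,0,0],"gripper":0.0},{"travel":[0,-0.02,-0.03],"delta_rot":[0,0,0],"gripper":0.0},{"travel":[0,-0.045,-0.03],"delta_rot":[0,0,0],"gripper":0.0},{"travel":[0,-0.075,-0.03],"delta_rot":[0,0,0],"gripper":0.0},{"travel":[0,-0.105,-0.03],"delta_rot":[0,0,0],"gripper":0.0},{"travel":[0,-0.13,-0.03],"delta_rot":[0,0,0],"gripper":0.0},{"travel":[0,-0.14,-0.03],"delta_rot":[0,0,0],"gripper":0.0},{"travel":[0,-0.14,-0.03],"delta_rot":[0,0,0],"gripper":0.0},{"travel":[0,-0.14,-0.03],"delta_rot":[0,0,0],"gripper":0.0}]'
python3 - <<'E'
from h import *
s=telemetry.sense();R=np.array(s["eef_rot"]);p=np.array(s["tcp_pos"])
yaw=np.radians(-14.5);j=np.array([.695,-.035])-.075*np.array([np.cos(yaw),np.sin(yaw)])
for d in (.13,):
    t=j-d*np.array([np.cos(yaw),np.sin(yaw)]);w=np.array([t[0]-p[0],t[1]-p[1],0]);print(t,R.T@w)
E
```

```text
time: 5.4
tcp_pos: [0.4518, 0.0885, 0.1788]
eef_rot: [[-0.994, 0.105, 0.0], [0.105, 0.994, 0.001], [-0.0, 0.001, -1.0]]
contact_force: [0.7, -0.4, -5.0]
grip_width: 0.0158
gripper_force: 39.9
[0.49652973 0.0163279 ] [-5.20430298e-02 -6.70513024e-02 -2.97801508e-05]
```

```bash
python3 -m jog '[{"travel":[-0.015,-0.02,0.01],"delta_rot":[0,0,2],"gripper":0.0},{"travel":[-0.03,-0.04,0.02],"delta_rot":[0,0,5],"gripper":0.0},{"travel":[-0.045,-0.06,0.03],"delta_rot":[0,0,7],"gripper":0.0},{"travel":[-0.052,-0.067,0.035],"delta_rot":[0,0,8.5],"gripper":0.0},{"travel":[-0.052,-0.067,0.035],"delta_rot":[0,0,8.5],"gripper":0.0},{"travel":[-0.052,-0.067,0.035],"delta_rot":[0,0,8.5],"gripper":0.0},{"travel":[-0.052,-0.067,0.035],"delta_rot":[0,0,8.5],"gripper":0.0}]'
python3 - <<'E'
from h import *
for n in ["wrist","side","scene"]:
    c=imaging.read_camera(n);cv2.imwrite(f"pics/{n}2.png",c["img"][:,:,::-1])
    for k in ["lift_point","saddle_top"]:
        for r in recognise(n,k)[:2]: print(n,k,np.round(r["centre"],1),round(r["p"],2),atz(c,r["centre"],.077 if k[0]=="l" else .075).round(3))
E
python3 - <<'E'
import cv2,numpy as np
a=cv2.imread("pics/side2.png")[170:270,270:470];b=cv2.imread("pics/wrist2.png")
a=cv2.resize(a,(640,320),interpolation=cv2.INTER_CUBIC);b=b[140:400]
cv2.imwrite("pics/m2.png",np.vstack([a,b]))
E
```

```text
time: 6.28
tcp_pos: [0.4961, 0.0163, 0.144]
eef_rot: [[-0.968, 0.251, 0.0], [0.251, 0.968, 0.001], [-0.0, 0.001, -1.0]]
contact_force: [-0.4, 0.1, -6.4]
grip_width: 0.016
gripper_force: 39.9
side lift_point [411.3 226.8] 0.57 [ 0.799 -0.075  0.077]
side saddle_top [337.9 220.7] 0.46 [ 0.566 -0.008  0.075]
scene lift_point [373.3 190.8] 0.6 [ 0.777 -0.061  0.077]
scene saddle_top [322.4 216.7] 0.42 [ 0.548 -0.014  0.075]
```

View pics/m2.png

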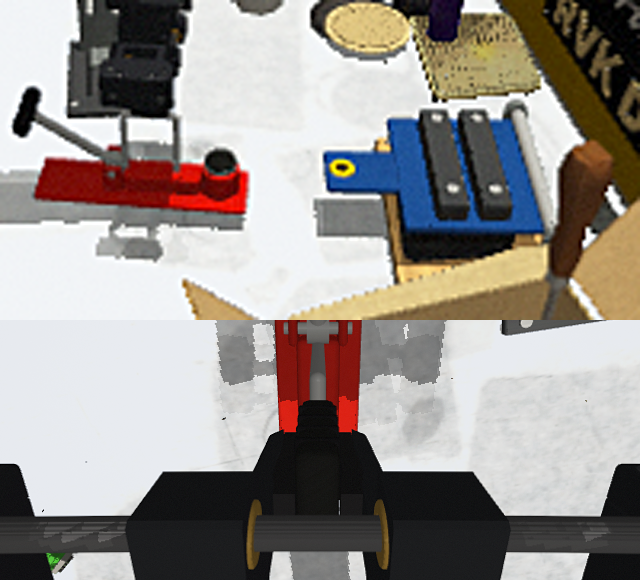

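The side view shows the saddle at about pixel (338,219), the disc at (377,222.5) and the press tab ahead of it. The wrist view shows the plate aligned with the tool. The network again puts `lift_point` on the arm's body, so I'll use colour centroids for the disc.

Run:
```python
from h import *
rs=[];
def yel(img,box):
    h=cv2.cvtColor(img,cv2.COLOR_RGB2HSV);m=cv2.inRange(h,(20,140,120),(35,255,255))
    x0,y0,x1,y1=box;ys,xs=np.nonzero(m[y0:y1,x0:x1]);print(len(xs),(xs.min()+xs.max())/2+x0,(ys.min()+ys.max())/2+y0);return xs.mean()+x0,ys.mean()+y0
C={}
for n,b in [("scene",(340,188,368,212)),("side",(365,212,388,234))]:
    c=C[n]=imaging.read_camera(n);p=yel(c["img"],b);print(n,np.round(p,1),atz(c,p,.0765).round(4));rs.append(ray(c,p))
print("tri",tri(rs).round(4))
c=C["side"];f=lambda x,y,z:atz(c,(270+x/3.2,170+y/3.2),z)
print("saddle",f(219,158,.075),f(219,158,.070))
P=[f(324,152,.076),f(388,153,.076),f(327,190,.076),f(400,190,.076),f(388,118,.076),f(405,232,.076)]
print(np.round(P,3))
an=lambda a,b:np.degrees(np.arctan2(b[1]-a[1],b[0]-a[0]));print(an(P[0],P[1]),an(P[2],P[3]),an(P[2],P[0])-90,an(P[5],P[4])-90)
# blue tab mask rectified to z=.076 plane: fit axis
for n in C:
    c=C[n];h=cv2.cvtColor(c["img"],cv2.COLOR_RGB2HSV);m=cv2.inRange(h,(98,120,60),(118,255,255))|cv2.inRange(h,(20,140,120),(35,255,255))
    xs=np.arange(.62,.92,.001);ys=np.arange(-.22,.1,.001);X,Y=np.meshgrid(xs,ys)
    uv=proj(c,np.c_[X.ravel(),Y.ravel(),np.full(X.size,.076)]).astype(np.float32).reshape(X.shape+(2,))
    r=cv2.remap(m,uv[...,0],uv[...,1],cv2.INTER_LINEAR)
    r=cv2.resize(r,None,fx=1,fy=1);cv2.imwrite(f"pics/r_{n}.png",r)
    # tab slab: pixels with press-x in -12..45
    for it in (0,):
        a=np.radians(-14.5);ux=np.array([np.cos(a),np.sin(a)]);U=(X-.695)*ux[0]+(Y+.035)*ux[1];V=-(X-.695)*ux[1]+(Y+.035)*ux[0]
        out=[]
        for u in np.arange(-.01,.04,.005):
            s=(abs(U-u)<.0025)&(r>127)&(abs(V)<.05);out.append((u,V[s].min(),V[s].max()))
        out=np.array(out);print(n,np.round(out*1000,0).tolist(),"slopes",np.degrees(np.polyfit(out[:,0],out[:,1],1)[0]),np.degrees(np.polyfit(out[:,0],out[:,2],1)[0]))
    s=(abs(V)<.025)&(r>127)&(U<.02)
    fr=[(v,U[s&(abs(V-v)<.0025)].min()) for v in np.arange(-.02,.021,.005)];print("front",np.round(np.array(fr)*1000).tolist(),np.degrees(np.polyfit(*np.array(fr).T,1)[0]))
```

```text
16 353.5 200.0
scene [353.5 199.9] [ 0.688  -0.0384  0.0765]
27 376.5 222.0
side [376.4 222.1] [ 0.6917 -0.0353  0.0765]
tri [ 0.6917 -0.0354  0.0748]
saddle [ 0.56856731 -0.00135202  0.075     ] [0.56957511 0.00409436 0.07      ]
[[ 0.68  -0.01   0.076]
 [ 0.747 -0.021  0.076]
 [ 0.67  -0.067  0.076]
 [ 0.743 -0.078  0.076]
 [ 0.763  0.035  0.076]
 [ 0.731 -0.137  0.076]]
-9.866695188765895 -8.448505461778206 -10.615114169758684 -10.53918450159091
scene [[-10.0, -39.0, 6.0], [-5.0, -38.0, 6.0], [0.0, -38.0, 4.0], [5.0, -41.0, -1.0], [10.0, -41.0, 14.0], [15.0, -41.0, 19.0], [20.0, -41.0, 20.0], [25.0, -41.0, 26.0], [30.0, -40.0, 27.0], [35.0, -40.0, 31.0]] slopes -3.1069915629755522 38.02828236174427
front [[-20.0, -24.0], [-15.0, -10.0], [-10.0, -15.0], [-5.0, -16.0], [0.0, -28.0], [5.0, -29.0], [10.0, -27.0], [15.0, -21.0], [20.0, 16.0]] 17.67746713028067
side [[-10.0, -37.0, 22.0], [-5.0, -37.0, 24.0], [0.0, -36.0, 28.0], [5.0, -36.0, 27.0], [10.0, -35.0, 24.0], [15.0, -35.0, 25.0], [20.0, -34.0, 25.0], [25.0, -34.0, 27.0], [30.0, -33.0, 31.0], [35.0, -33.0, 30.0]] slopes 6.010609813000429 7.830652338496979
front [[-20.0, -19.0], [-15.0, -19.0], [-10.0, -19.0], [-5.0, -19.0], [0.0, -19.0], [5.0, -21.0], [10.0, -23.0], [15.0, -23.0], [20.0, -22.0]] -6.669073645716657
```

```bash
python3 -m jog '[{"travel":[0,0,0.009],"delta_rot":[0,0,-1],"gripper":0.0},{"travel":[-0.01,0,0.018],"delta_rot":[0,0,-2.5],"gripper":0.0},{"travel":[-0.035,-0.002,0.018],"delta_rot":[0,0,-4.5],"gripper":0.0},{"travel":[-0.06,-0.004,0.018],"delta_rot":[0,0,-4.5],"gripper":0.0},{"travel":[-0.085,-0.006,0.018],"delta_rot":[0,0,-4.5],"gripper":0.0},{"travel":[-0.105,-0.007,0.018],"delta_rot":[0,0,-4.5],"gripper":0.0},{"travel":[-0.12,-0.007,0.018],"delta_rot":[0,0,-4.5],"gripper":0.0},{"travel":[-0.128,-0.007,0.018],"delta_rot":[0,0,-4.5],"gripper":0.0},{"travel":[-0.128,-0.007,0.018],"delta_rot":[0,0,-4.5],"gripper":0.0},{"travel":[-0.128,-0.007,0.022],"delta_rot":[0,0,-4.5],"gripper":0.0},{"travel":[-0.128,-0.007,0.025],"delta_rot":[0,0,-4.5],"gripper":0.0},{"travel":[-0.128,-0.007,0.025],"delta_rot":[0,0,-4.5],"gripper":0.0},{"travel":[-0.128,-0.007,0.025],"delta_rot":[0,0,-4.5],"gripper":0.0}]'
python3 - <<'E'
from h import *
for n in ["scene","side"]:
    c=imaging.read_camera(n);cv2.imwrite(f"pics/{n}3.png",c["img"][:,:,::-1])
a=cv2.imread("pics/side3.png")[180:270,290:450];b=cv2.imread("pics/scene3.png")[160:250,250:410]
cv2.imwrite("pics/m3.png",np.vstack([cv2.resize(i,(533,300),interpolation=cv2.INTER_CUBIC) for i in (a,b)]))
E
```

```text
time: 8.45
tcp_pos: [0.6176, -0.0232, 0.1196]
eef_rot: [[-0.985, 0.175, -0.001], [0.175, 0.985, 0.001], [0.001, 0.001, -1.0]]
contact_force: [-5.1, 1.4, 5.2]
grip_width: 0.0159
gripper_force: 40.1
```

View pics/m3.png

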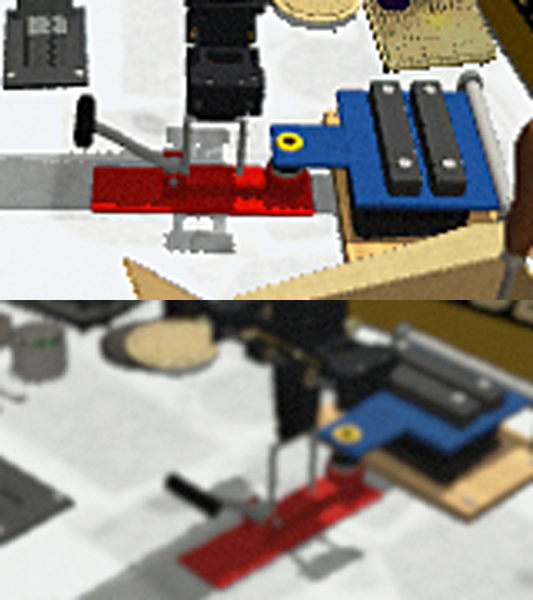

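The jack stands under the tab with its saddle below the disc in both views: disc at (290,141) and column at (288,170) in the side crop. Releasing and moving above the bar.

```bash
python3 -m jog '[{"travel":[0,0,0],"delta_rot":[0,0,0],"gripper":0.02},{"travel":[0,0,0],"delta_rot":[0,0,0],"gripper":0.05},{"travel":[0,0,0],"delta_rot":[0,0,0],"gripper":0.05},{"travel":[0,0,0],"delta_rot":[0,0,0],"gripper":0.05},{"travel":[0,0,-0.04],"delta_rot":[0,0,0],"gripper":0.05},{"travel":[0,0,-0.08],"delta_rot":[0,0,0],"gripper":0.05},{"travel":[0.03,0,-0.08],"delta_rot":[0,0,0],"gripper":0.05},{"travel":[0.08,0,-0.08],"delta_rot":[0,0,0],"gripper":0},{"travel":[0.115,0,-0.08],"delta_rot":[0,0,0],"gripper":0},{"travel":[0.115,0,-0.08],"delta_rot":[0,0,0],"gripper":0},{"travel":[0.115,0,-0.08],"delta_rot":[0,0,0],"gripper":0}]'
python3 - <<'E'
from h import *
for n in ["side","wrist"]:
    c=imaging.read_camera(n);cv2.imwrite(f"pics/{n}4.png",c["img"][:,:,::-1])
a=cv2.imread("pics/side4.png")[180:270,290:450];b=cv2.imread("pics/wrist4.png")
cv2.imwrite("pics/m4.png",np.vstack([cv2.resize(a,(400,225),interpolation=cv2.INTER_CUBIC),cv2.resize(b,(400,250))]))
x=np.array([.985,-.175,0]);y=np.array([.175,.985,0]);o=np.array([.6176,-.0232,0])
print(proj(imaging.read_camera("wrist"),[o-.13*x+[0,0,.109]+s*.032*y for s in (-1,0,1)]).round(0), [proj(imaging.read_camera("side"),[o-.13*x+[0,0,.099]+s*.032*y for s in (-1,0,1)]).round(1)])
E
```

```text
time: 9.93
tcp_pos: [0.5062, -0.0037, 0.1991]
eef_rot: [[-0.984, 0.176, 0.002], [0.176, 0.984, 0.0], [-0.002, 0.0, -1.0]]
contact_force: [0.6, 0.5, 0.1]
grip_width: 0.0121
gripper_force: 0.0
[[272. 180.]
 [318. 180.]
 [364. 180.]] [array([[314.6, 222.7],
       [315.1, 216.2],
       [315.7, 210. ]])]
```

View pics/m4.png

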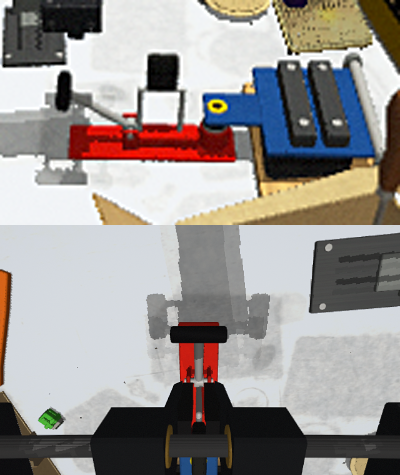

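The bar sits where the model predicts: side (315.6,217), wrist (318,175). The jack is upright with the saddle under the disc. Now pumping along the bar's arc.

```bash
python3 -m jog '[{"travel":[0.018,0,0.03],"delta_rot":[0,0,0],"gripper":0},{"travel":[0.018,0,0.065],"delta_rot":[0,0,0],"gripper":0},{"travel":[0.018,0,0.085],"delta_rot":[0,0,0],"gripper":0},{"travel":[0.018,0,0.09],"delta_rot":[0,0,0],"gripper":0},{"travel":[0.02,0,0.095],"delta_rot":[0,0,0],"gripper":0},{"travel":[0.023,0,0.1],"delta_rot":[0,0,0],"gripper":0},{"travel":[0.026,0,0.105],"delta_rot":[0,0,0],"gripper":0},{"travel":[0.028,0,0.11],"delta_rot":[0,0,0],"gripper":0},{"travel":[0.03,0,0.115],"delta_rot":[0,0,0],"gripper":0},{"travel":[0.032,0,0.12],"delta_rot":[0,0,0],"gripper":0},{"travel":[0.034,0,0.125],"delta_rot":[0,0,0],"gripper":0},{"travel":[0.035,0,0.13],"delta_rot":[0,0,0],"gripper":0},{"travel":[0.036,0,0.135],"delta_rot":[0,0,0],"gripper":0},{"travel":[0.036,0,0.138],"delta_rot":[0,0,0],"gripper":0},{"travel":[0.036,0,0.139],"delta_rot":[0,0,0],"gripper":0},{"travel":[0.036,0,0.139],"delta_rot":[0,0,0],"gripper":0},{"travel":[0.036,0,0.139],"delta_rot":[0,0,0],"gripper":0}]'
python3 - <<'E'
from h import *
c=imaging.read_camera("side");cv2.imwrite("pics/side5.png",c["img"][:,:,::-1])
d=imaging.read_camera("scene")
a=c["img"][180:270,290:450,::-1];b=d["img"][160:250,250:410,::-1]
cv2.imwrite("pics/m5.png",np.vstack([cv2.resize(i,(533,300),interpolation=cv2.INTER_CUBIC) for i in (a,b)]))
h=cv2.cvtColor(c["img"],cv2.COLOR_RGB2HSV)[205:234,365:390];ys,xs=np.nonzero(cv2.inRange(h,(20,140,120),(35,255,255)));print(xs.mean()+365,ys.mean()+205)
print([proj(c,[.6917,-.0354,z]).round(1) for z in (.0765,.09,.097)])
E
```

```text
time: 12.25
tcp_pos: [0.4675, 0.0029, 0.0599]
eef_rot: [[-0.984, 0.176, -0.005], [0.176, 0.984, 0.0], [0.005, -0.0, -1.0]]
contact_force: [-9.1, 1.9, 11.6]
grip_width: 0.0004
gripper_force: 5.4
377.38461538461536 217.0
[array([[376.4, 222.1]]), array([[376.7, 219.1]]), array([[376.9, 217.6]])]
```

View pics/m5.png

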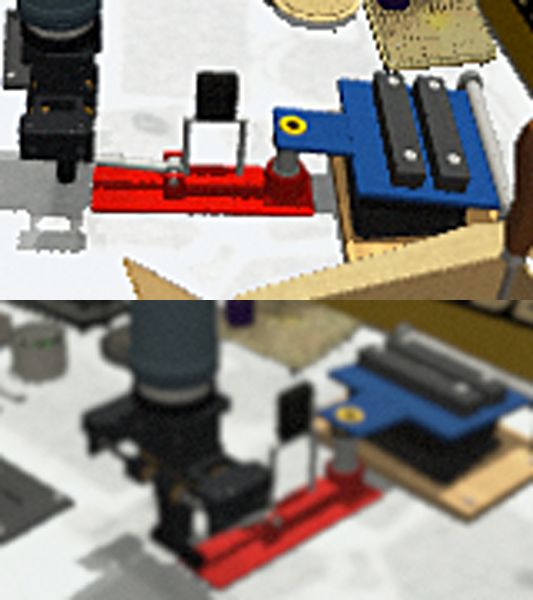

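The arm is raised: the disc moved from side row 222 to 217, about 20 mm. The jack has not moved along the bench and the handle is held near 0.48 rad with about 12 N. Handing in.

```bash
python3 -c "
from h import *
print(ticket.close_job())"
```

```text
the job is handed in; nothing more can be done
None
```

I handed the job in with the jack under the lift point, the pump handle held at about 0.48 rad and the press arm raised roughly 20 mm (camera estimates); the hand-in gave no verdict.

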